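# Sort the used and unused artery forceps

### The arm

A 6-joint arm with a two-finger parallel gripper is mounted at the origin on the work surface. World frame = base frame: x ahead of the robot, y to its left, z up, the work surface at z = 0. Lengths are in mm, angles in degrees, forces in N, time in s.
With the tool pointing down it reaches from about 275 to 1000 mm from the base axis. Payload 8.4 kg.
Tool frame: the origin (TCP) lies between the finger pads; the fingertips stand 17 mm ahead of it and the grasp point (between the pads) lies 2 mm behind it; z points along the fingers, y is the line along which they close (so a half turn about z gives the same grasp; the last joint's range is limited). The gripper opens to 85 mm and grips with 20 to 120 N. Pads are 22 mm wide; open, the fingers measure 114 mm over their backs; the gripper's body (76 mm by 85 mm) begins 54 mm behind the grasp point. The pads swing forward as they close: fully open they stand 13 mm farther back than shut.
Start: joints at [74.061, 20.225, 93.587, -0, 66.188, -0.138], TCP at [170.196, 601.383, 248.281] pointing down, gripper open.
Joint ranges: [-150.9, 150.9], [-52.94, 120.26], [3.33, 152.33], [-74.26, 254.26], [0, 154.13], [-172.89, 172.89]. Speed limits (degrees/s): [127.2, 127.2, 159.86, 180, 180, 180].

### API

Orientations are given as [roll, pitch, yaw] about the fixed x, y, z axes, in that order (R = Rz(yaw) Ry(pitch) Rx(roll)).
In Python, from cell import ctrl, eyes gives the robot as it stands. The module is installed in compiled form; this text tells all that it offers. Calls block until the motion is done:
- ctrl.reach(position, orientation): joint-space move of the TCP to a pose.
- ctrl.movel(position, rot=None, speed=150, guard=None): straight line of the TCP; rot=None keeps the orientation; speed is the mean speed in mm/s. With guard (N) it stops when the force on the tool has changed by that much, and returns True; else False.
- ctrl.move_j(angles): joint-space move.
- ctrl.release() and ctrl.close_gripper(): open the fingers fully, or close them until they stop; the grip force is fixed at half the most.
- ctrl.dwell(seconds).
- ctrl.ik(position, orientation): joint angles nearest the present ones, or None.
- eyes.capture(name): name is "side" or "top"; returns a dict with "image" (384x512x3 uint8, red, green, blue), "range_z" (384x512 float32, mm along the optical axis (not along the pixel's ray), 0 where there is no reading), "vfov" (degrees; the focal length in pixels is half the picture's height over the tangent of half this angle, whatever the lens; pixels are square), "cx", "cy" (the principal point, pixels), "k1" (the pictures are not rectified: a ray, as slopes to the right and down, at radius r is drawn at 1 + k1 r^2 times it, then the intrinsics apply), "pose" (4x4, takes a point from camera to world coordinates). Camera axes: x right, y down, z forward; pixel columns grow to the right and rows downward; lengths in mm; the calibration is good to about 2 mm. A picture is of the moment at which its call begins.
A pose or a line that the arm cannot do raises ctrl.MotionError and nothing moves.
- ctrl.hand_in(): hands the job in; it is judged then, once.
Readings, each from a call of its own:
- ctrl.current_time_s(): time.
- ctrl.current_joint_positions(): joint angles.
- ctrl.current_qd(): joint speeds.
- ctrl.current_joint_torque(): joint torques, N m.
- ctrl.current_eef_pos(): TCP position.
- ctrl.current_tool_rot(): TCP orientation.
- ctrl.current_contact_force(): force on the tool from outside, world axes, zero at the start.
- ctrl.current_wrist_torque(): the same for the moment, N m.
- ctrl.current_finger_gap(): finger opening in mm.
- ctrl.current_grasp_force(): force on a finger pad.
Only numpy, scipy, OpenCV 4.12 (cv2) and the standard library are available. Lean on these libraries where they do the work, as an engineer would, in place of code of your own. Each camera call takes 0.05 s, during which the arm holds its last target. There are 200 camera calls.

### The job

Clear the two artery forceps off the sloping instrument stand: any whose jaws stand open has been used and goes into the round wash basin, any whose ratchet is shut is clean and goes into the rectangular instrument tray. Lay each one down wholly inside, without dropping it and without clicking it open or shut, and leave everything else where it is.

Things in the scene. Friction and masses are not known exactly. Their poses are not given: they have to be found in the camera images.
- stand: Sloping steel instrument stand, fixed, with a black silicone mat that grips (things do not slide). Deck 420 mm wide (y), 160 mm up the slope, rising 30 degrees (0.524 rad) towards its +x: at yaw 0 it faces the robot. Origin: on the table below the deck's middle. Mat's front edge at x -69, z 20 mm, with a lip 8 mm above the mat; back edge at x +69, z 100 mm.
- forceps_a: Steel artery forceps, ring-handled, 179 mm long, lying flat across the slope on the left or right half of the stand, the box lock 75 mm up the slope, rings towards the stand's +y. Origin: under the middle of the box lock, on the mat. x: along the tool to the jaws (tips at +58 mm; far edge of the rings at -121 mm); z: out of its upper side. Arms 5 mm thick, in one plane. Mass 45 to 90 g.
- forceps_a_lock (a point): Middle of forceps_a's box lock, 4.5 mm above the origin: a block 30 mm long (x), 12 mm wide (y), 9 mm thick. The place to grip it, closing along y: gripping there does not move the arms, while pinching the handles or jaws of an open one squeezes it shut.
- forceps_a_arm (a joint): Angle between the arms of forceps_a: about 0 with the ratchet shut (jaws touching, 57 mm wide over the two rings); 0.34 to 0.42 rad when it lies open (jaw tips about 21 mm apart, about 100 mm over the rings). It stays as it is left; 0.15 N m moves it.
- forceps_a_tip (a point): Tip of forceps_a's fixed jaw (of the box lock's own arm, on its +y side), 56 mm ahead of the box lock. The other arm's jaw swings away from it to -y.
- forceps_a_ring (a point): Centre of the finger ring (26 mm across) on the box lock's own arm of forceps_a, 108 mm behind the box lock, 15 mm to its -y side. The other arm's ring lies to +y.
- forceps_b: Steel artery forceps, ring-handled, 179 mm long, lying flat across the slope on the left or right half of the stand, the box lock 75 mm up the slope, rings towards the stand's +y. Origin: under the middle of the box lock, on the mat. x: along the tool to the jaws (tips at +58 mm; far edge of the rings at -121 mm); z: out of its upper side. Arms 5 mm thick, in one plane. Mass 45 to 90 g.
- forceps_b_lock (a point): Middle of forceps_b's box lock, 4.5 mm above the origin: a block 30 mm long (x), 12 mm wide (y), 9 mm thick. The place to grip it, closing along y: gripping there does not move the arms, while pinching the handles or jaws of an open one squeezes it shut.
- forceps_b_arm (a joint): Angle between the arms of forceps_b: about 0 with the ratchet shut (jaws touching, 57 mm wide over the two rings); 0.34 to 0.42 rad when it lies open (jaw tips about 21 mm apart, about 100 mm over the rings). It stays as it is left; 0.15 N m moves it.
- forceps_b_tip (a point): Tip of forceps_b's fixed jaw (of the box lock's own arm, on its +y side), 56 mm ahead of the box lock. The other arm's jaw swings away from it to -y.
- forceps_b_ring (a point): Centre of the finger ring (26 mm across) on the box lock's own arm of forceps_b, 108 mm behind the box lock, 15 mm to its -y side. The other arm's ring lies to +y.
- basin: Round stainless wash basin, fixed on the table to the left or right of the stand: 274 mm over the rim, 55 mm high, flat floor 240 mm across at z = 4 mm, walls nearly upright, 3 mm thick. Origin: centre of its underside.
- tray: Shallow rectangular stainless instrument tray, fixed on the table on the other side of the stand: 190 mm (x) by 260 mm (y), rim 25 mm high, floor at z = 3 mm, walls 3 mm thick (6 mm rolled rim). Origin: centre of its underside.
- scissors: Bystander: straight steel scissors, 155 mm long, ring-handled but with two flat blades and no box lock or ratchet, lying on the table between robot and stand. Origin near the pivot, blades towards x.
- tweezers: Bystander: steel dressing tweezers, 127 mm long, 12 mm wide, 8 mm thick, lying on the stand along its front lip. Origin amid the tool, at the underside.
- trocar: Bystander: steel trocar with a T-handle, 150 mm long, lying on the table. Origin amid the rod, on the table.
- gallipot: Bystander: small steel cup, 68 mm across, 42 mm high. Origin: centre of its underside.

How it is judged:
By the outcome, as a careful person would: the job done as asked, in the order asked, and still so for the second after the job is handed in, with the robot touching nothing.
It also fails if it takes over 58 s, if anything falls off the work surface, if the arm or the gripper's body presses on something with over 40 N, if the wrist force passes 120 N, or if a joint passes its speed limit or range.

## Working session

There is one attempt and no reset: what is moved stays moved. The work goes in short steps, each a Python script; the robot and the scene stay as the last script left them, time stands still between calls to the robot, and variables do not carry over. Pictures are saved under pics/ and viewed, at most 10 in all, crops included, and the job is handed in when it is done.

```bash
mkdir -p pics
cat > h.py <<'E'
import numpy as np, cv2
from cell import ctrl, eyes
def cap(n):
    c=eyes.capture(n); np.savez(f'{n}.npz',**c); return c
def load(n): return dict(np.load(f'{n}.npz'))
def world(c,u,v,z=None,rng=None):
    """pixel(s) -> world using depth image"""
    h=c['image'].shape[0]; f=h/2/np.tan(np.radians(float(c['vfov']))/2)
    K=np.array([[f,0,float(c['cx'])],[0,f,float(c['cy'])],[0,0,1]])
    u=np.atleast_1d(u).astype(float);v=np.atleast_1d(v).astype(float)
    p=cv2.undistortPoints(np.stack([u,v],1)[:,None],K,np.array([float(c['k1']),0,0,0.]),None,None)[:,0] if False else None
    xd=(u-K[0,2])/f; yd=(v-K[1,2])/f; x,y=xd.copy(),yd.copy()
    for _ in range(30):
        s=1+float(c['k1'])*(x*x+y*y); x,y=xd/s,yd/s
    d=np.stack([x,y,np.ones_like(x)],1); T=c['pose']
    if z is not None:
        dw=d@T[:3,:3].T; return T[:3,3]+dw*((z-T[2,3])/dw[:,2])[:,None]
    r=c['range_z'][np.round(v).astype(int),np.round(u).astype(int)] if rng is None else rng
    return (d*np.atleast_1d(r)[:,None])@T[:3,:3].T+T[:3,3]
E
python3 - <<'E'
from h import *
for n in('top','side'):
    c=cap(n); print(n,c['vfov'],c['cx'],c['cy'],c['k1'],c['pose'].round(3).tolist())
    cv2.imwrite(f'pics/{n}0.png',cv2.resize(c['image'][...,::-1],(800,600),interpolation=cv2.INTER_CUBIC))
print(ctrl.current_tool_rot(),ctrl.current_time_s())
E
```

```text
top 42.278798044235934 256.0448866789897 188.0375581336332 0.00649470055203823 [[-0.01, -0.98, 0.196, 320.58], [-1.0, 0.009, -0.005, -1.851], [0.003, -0.196, -0.981, 1204.565], [0.0, 0.0, 0.0, 1.0]]
side 44.09736032783753 259.83266804152373 199.4872593781675 0.010500494745143424 [[0.869, -0.254, 0.425, 78.328], [-0.495, -0.41, 0.766, -875.464], [-0.02, -0.876, -0.482, 626.153], [0.0, 0.0, 0.0, 1.0]]
[-1.79928352e+02 -1.79644945e-03  1.64196118e+02] 0.1
```

View pics/top0.png

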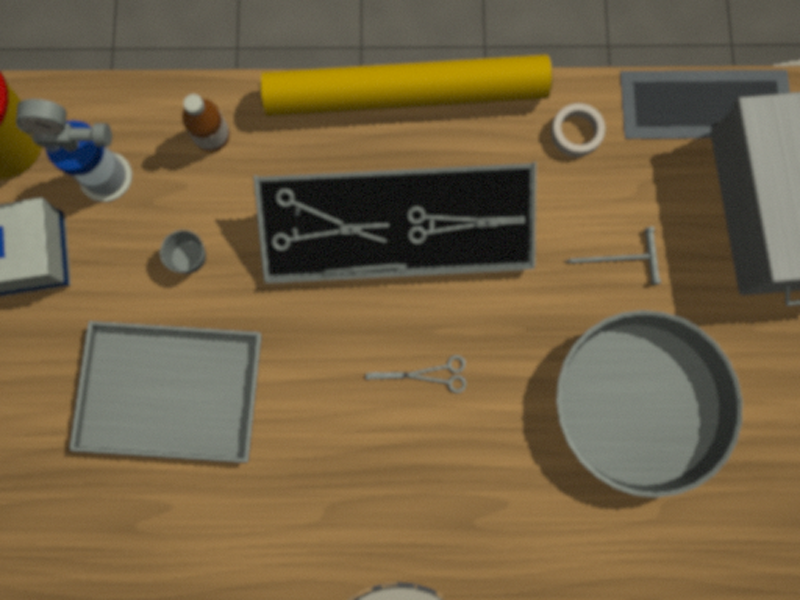

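View pics/side0.png

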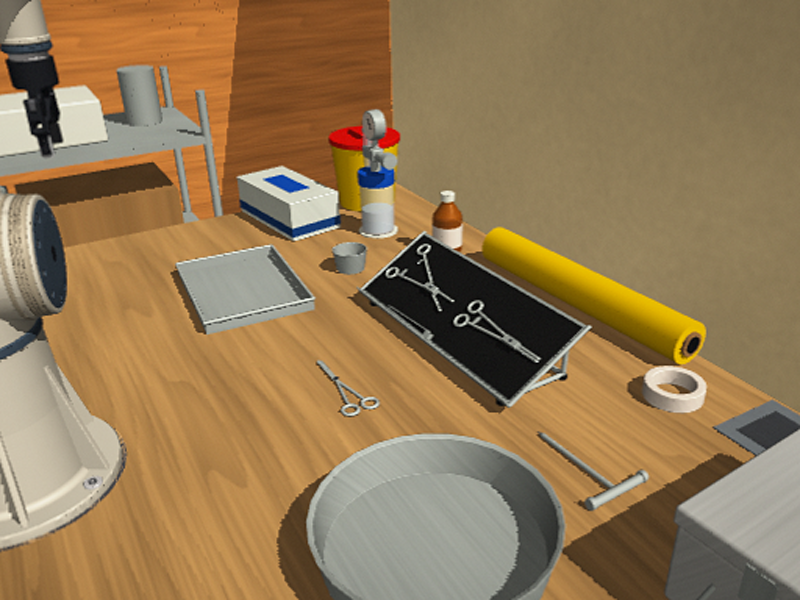

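The top view shows the open forceps on the left (box lock about (347,229)/800) and the shut one on the right (lock about (485,222)). The tray is lower left and the basin lower right. Next I'll enlarge the stand.

Run:
```python
from h import *
c=load('top'); im=c['image'][100:185,155:350,::-1]
cv2.imwrite('pics/crop.png',cv2.resize(im,None,fx=4,fy=4,interpolation=cv2.INTER_CUBIC))
s=.64
P={'lockA':(347,229),'lockB':(485,222),'matFL':(268,277),'matFR':(530,265),'matBL':(260,180),'matBR':(531,168),
'trayTL':(90,325),'trayTR':(258,334),'trayBR':(245,461),'trayBL':(72,451),'bL':(558,402),'bR':(740,400),'bT':(648,313),'bB':(650,494),'gall':(182,252),'box':(60,205),'traymid':(165,392),'bmid':(640,410),'trocarT':(650,230),'cab':(745,200)}
for k,(u,v) in P.items(): print(k,world(c,u*s,v*s).round(1)[0])
# plane fit of mat
V,U=np.mgrid[118:170,172:340]; w=world(c,U.ravel(),V.ravel()); A=np.c_[w[:,:2],np.ones(len(w))]
m=np.ones(len(w),bool)
for _ in range(6):
    q=np.linalg.lstsq(A[m],w[m,2],rcond=None)[0]; m=abs(A@q-w[:,2])<2.5
print(q,m.mean(),np.degrees(np.arctan(np.hypot(q[0],q[1]))),'yaw',np.degrees(np.arctan2(q[1],q[0])))
# basin & tray bottoms
```

```text
lockA [649.7  71.9  66.6]
lockB [ 659.5 -138.7   64.3]
matFL [587.4 198.8  15.5]
matFR [ 601.3 -211.9   22.8]
matBL [719.  200.9  94.7]
matBR [ 736.4 -208.    89.5]
trayTL [512.5 468.7  23.6]
trayTR [495.7 210.2  26.1]
trayBR [305.8 224.1  27.7]
trayBL [323.  491.8   0.5]
bL [ 386.4 -238.6   54.4]
bR [ 386.9 -506.5   54.5]
bT [ 518.  -380.6   54.7]
bB [ 254.2 -363.7   56.4]
gall [632.7 339.2   1.5]
box [712.3 538.7   2.6]
traymid [410.4 354.7   3.3]
bmid [ 3.762e+02 -3.752e+02  3.000e-01]
trocarT [ 659.2 -407.3   12.8]
cab [ 685.  -530.4   82.9]
[-4.81355002e-02  2.62485267e-02  9.34725915e+01] 0.06948260073260074 3.1382197764379205 yaw 151.3961463892351
```

View pics/crop.png

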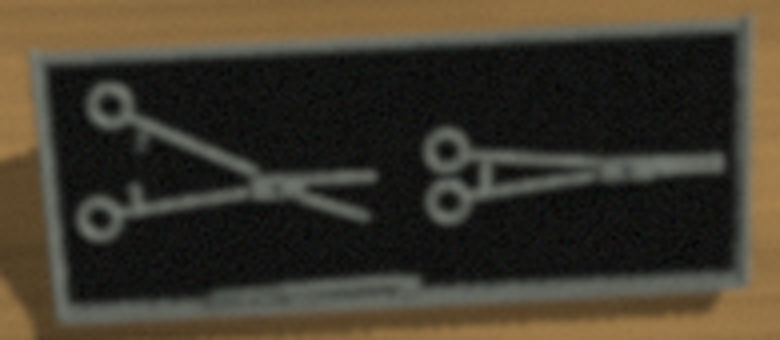

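```bash
cat >> h.py <<'E'
def project(c,w):
    T=c['pose']; p=(np.atleast_2d(w)-T[:3,3])@T[:3,:3]; x,y=p[:,0]/p[:,2],p[:,1]/p[:,2]
    s=1+float(c['k1'])*(x*x+y*y); f=c['image'].shape[0]/2/np.tan(np.radians(float(c['vfov']))/2)
    return np.stack([x*s*f+float(c['cx']),y*s*f+float(c['cy'])],1)
E
python3 - <<'E'
from h import *
c=load('top')
# mat plane by fit with outlier rejection
U,V=np.meshgrid(np.arange(176,336),np.arange(120,165)); w=world(c,U.ravel(),V.ravel())
w=w[(w[:,2]>5)&(w[:,2]<115)]
d=np.median(np.c_[w[:,2]-.577*w[:,0]],0); print('n',len(w),'med off',d)
A=np.c_[w[:,:2],np.ones(len(w))]; m=abs(w[:,2]-.577*w[:,0]-d[0])<8
for _ in range(6):
    q=np.linalg.lstsq(A[m],w[m,2],rcond=None)[0]; m=abs(A@q-w[:,2])<4
print(q,m.mean(),'slope',np.degrees(np.arctan(np.hypot(*q[:2]))),'yaw',np.degrees(np.arctan2(q[1],q[0])))
# rectified at mat+4.5 (vertical 5.2), both cameras
yaw=np.radians(2.4); 
# stand frame: origin point where z=60 (deck middle) 
o=np.array([0,-4.,0]); o[0]=(60-q[2]-q[1]*o[1])/q[0]; o[2]=60; print('mid guess',o)
ex=np.array([np.cos(yaw)*np.cos(np.pi/6),np.sin(yaw)*np.cos(np.pi/6),.5]); ey=np.array([-np.sin(yaw),np.cos(yaw),0]); n=np.cross(ex,ey)
np.savez('stand.npz',o=o,ex=ex,ey=ey,n=n)
R=[]
for name in('top','side'):
    cc=load(name)
    B,Aa=np.meshgrid(np.arange(230,-230,-.6),np.arange(95,-95,-.6))
    g=o+Aa.reshape(-1,1)*ex+B.reshape(-1,1)*ey+4.5*n
    uv=project(cc,g).astype(np.float32).reshape(*B.shape,2)
    im=cv2.remap(cc['image'],uv[...,0],uv[...,1],cv2.INTER_CUBIC)[...,::-1].copy()
    for k in range(0,B.shape[1],1):
        if abs(B[0,k]%50)<.3: cv2.line(im,(k,0),(k,6),(0,0,255),1)
    R.append(im)
R=np.vstack(R); cv2.imwrite('pics/rect.png',R[:, :800]); print(R.shape)
E
```

```text
n 7175 med off [-320.86468644]
[ 5.73514302e-01  2.68369221e-02 -3.18720509e+02] 0.8192334494773519 slope 29.861937199605638 yaw 2.6791337798156007
mid guess [660.53776826  -4.          60.        ]
(634, 767, 3)
```

View pics/rect.png

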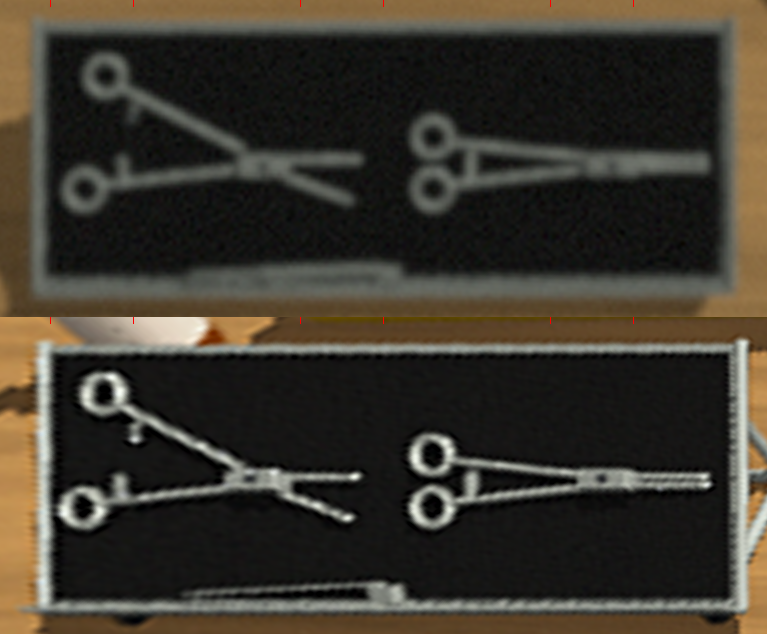

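Both views agree within about 1 mm. The open forceps has its lock at rect pixel (262,162) and the shut one at (610,162). Both tools lie along the stand's y axis. Next I'll find the tray and basin, check IK, and calibrate the fingertip length on bare table.

```bash
cat > plan.py <<'E'
from h import *
from scipy.spatial.transform import Rotation as Ro
S=np.load('stand.npz'); o,ex,ey,n=[S[k] for k in('o','ex','ey','n')]
rpy=lambda M: Ro.from_matrix(M).as_euler('xyz',degrees=True)
s=1
Rg=np.c_[s*ey,s*ex,-n]
mat=lambda u,v: o+(95-.6*v)*ex+(230-.6*u)*ey   # point on mat
gA,gB=mat(262,162),mat(610,162)
def Rdown(d):   # forceps x axis along horizontal d
    d=np.r_[d,0]/np.linalg.norm(d); Z=np.array([0,0,1.]); return np.c_[-s*d,s*np.cross(Z,d),-Z]
E
python3 - <<'E'
from plan import *
import plan
c=load('top'); k=.64
tr=world(c,np.array([90,258,245,72])*k,np.array([325,334,461,451])*k,z=25); print(tr.round(0).tolist(),'tray',tr.mean(0))
a=np.radians(np.arange(0,360,30)); 
ba=world(c,np.array([558,740,648,650])*k,np.array([402,400,313,494])*k,z=55); print(ba.round(0).tolist(),'basin',(ba[:2].mean(0)+ba[2:].mean(0))/2)
cs=load('side'); print('side basin rim L/R',world(cs,np.array([307,563])*k,np.array([518,540])*k,z=55).round(0).tolist())
print('side tray',world(cs,np.array([177,268,314,207])*k,np.array([264,246,298,325])*k,z=25).round(0).tolist())
print(gA,gB)
b=np.array([387,-372]); t=np.array([410,350])
for s in(1,-1):
    plan.s=s; Rg=np.c_[s*ey,s*ex,-n]
    for nm,p,R in [('gA',gA+19*n,Rg),('gA+',gA+150*n,Rg),('gB',gB+19*n,Rg)]: print(s,nm,ctrl.ik(p,rpy(R)))
    for ang in(-90,-135,-45,0,180,90): 
        d=np.array([np.cos(np.radians(ang)),np.sin(np.radians(ang))])
        print(s,ang,'basin',ctrl.ik([*b,25],rpy(Rdown(d))),'tray',ctrl.ik([*t,25],rpy(Rdown(d))))
E
```

```text
[[512.0, 468.0, 25.0], [496.0, 210.0, 25.0], [306.0, 225.0, 25.0], [323.0, 482.0, 25.0]] tray [409.22004761 346.24267727  25.        ]
[[386.0, -239.0, 55.0], [387.0, -506.0, 55.0], [518.0, -381.0, 55.0], [254.0, -364.0, 55.0]] basin [ 386.33064902 -372.37402233   55.        ]
side basin rim L/R [[267.0, -308.0, 55.0], [480.0, -471.0, 55.0]]
side tray [[327.0, 479.0, 25.0], [507.0, 466.0, 25.0], [496.0, 208.0, 25.0], [307.0, 213.0, 25.0]]
[655.58563601  68.6563582   58.9       ] [ 664.32927251 -139.96048873   58.9       ]
1 gA [  7.06715236  27.1107812  118.82798562 -29.40192415   4.753546
  33.36167165]
1 gA+ [  7.79071701  10.42182878 122.9292595   -9.26274153  16.96752891
  13.53802503]
1 gB [-16.81726552  28.62576039 115.6007972   53.1817509   11.86348902
 -69.38422811]
1 -90 basin [-4.40279240e+01  3.06499166e+01  1.12825003e+02 -2.54444375e-14
  3.65250807e+01 -4.40279240e+01] tray [ 4.03265828e+01  3.07810193e+01  1.12540357e+02 -2.54444375e-14
  3.66786234e+01  4.03265828e+01]
1 -135 basin [-4.40279240e+01  3.06499166e+01  1.12825003e+02 -2.54444375e-14
  3.65250807e+01  9.72
[... 1596 characters left out ...]
.12825003e+02 -2.54444375e-14
  3.65250807e+01  9.09720760e+01] tray None
-1 0 basin [-4.40279240e+01  3.06499166e+01  1.12825003e+02 -2.54444375e-14
  3.65250807e+01  4.59720760e+01] tray [ 4.03265828e+01  3.07810193e+01  1.12540357e+02 -2.54444375e-14
  3.66786234e+01  1.30326583e+02]
-1 180 basin [-4.40279240e+01  3.06499166e+01  1.12825003e+02 -2.54444375e-14
  3.65250807e+01 -1.34027924e+02] tray [ 40.32658279  30.78101926 112.54035733   0.          36.67862341
 -49.67341721]
-1 90 basin [-4.40279240e+01  3.06499166e+01  1.12825003e+02 -2.54444375e-14
  3.65250807e+01 -4.40279240e+01] tray [ 4.03265828e+01  3.07810193e+01  1.12540357e+02 -2.54444375e-14
  3.66786234e+01  4.03265828e+01]
```

Run:
```python
from plan import *
R=rpy(Rdown([0,-1]))
ctrl.close_gripper(); ctrl.reach([360,90,60],R); print(ctrl.current_time_s())
print(ctrl.movel([360,90,8],speed=40,guard=4),ctrl.current_eef_pos(),ctrl.current_contact_force(),ctrl.current_finger_gap(),ctrl.current_time_s())
ctrl.movel([360,90,60],speed=200); ctrl.release(); print(ctrl.current_finger_gap(),ctrl.current_time_s())
pa=gA+60*n; ctrl.reach(gA+90*n,rpy(Rg)); print(ctrl.current_joint_positions(),ctrl.current_time_s())
c=cap('side'); cv2.imwrite('pics/s1.png',cv2.resize(c['image'][120:290,200:400,::-1],None,fx=3.5,fy=3.5))
```

```text
2.9417
True [359.83010104  89.92845049  16.99219513] [-1.47433871  0.05675205 14.49005416] 0.032985225871105424 3.9333
85.43974766104897 5.0833
[  7.44548341  18.15643497 121.65415971 -13.67214312  10.74298863
  17.82990963] 6.1083
```

View pics/s1.png

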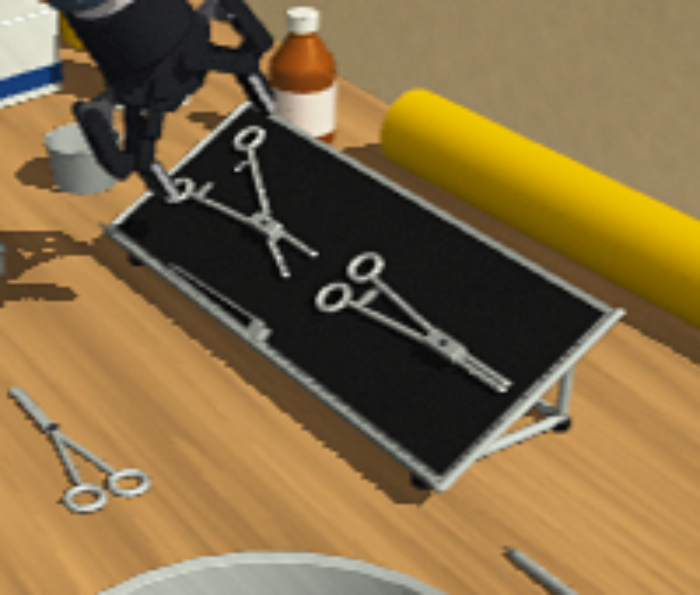

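The fingers straddle the open forceps, and with the gripper shut the tip is 17 mm ahead of the TCP, as specified. Now I'll grasp it.

Run:
```python
from plan import *
print(ctrl.movel(gA+20*n,speed=70,guard=8),ctrl.current_eef_pos()-gA,ctrl.current_contact_force(),ctrl.current_joint_positions())
ctrl.close_gripper(); print('gap',ctrl.current_finger_gap(),ctrl.current_grasp_force(),ctrl.current_contact_force(),ctrl.current_time_s())
ctrl.movel(gA+25*n,speed=40); ctrl.movel(gA+140*n,speed=120); print('gap',ctrl.current_finger_gap(),ctrl.current_time_s())
c=cap('side'); cv2.imwrite('pics/s2.png',cv2.resize(c['image'][60:260,200:400,::-1],None,fx=3,fy=3))
```

```text
False [-10.05085119  -0.38061556  17.26898926] [-0.02318642 -0.2161081   0.26894173] [  7.07491492  26.98922722 118.87758324 -28.94418765   4.82297512
  32.90828571]
gap 9.464834641389945 59.08707797527313 [-3.53872471 -0.06739079  5.13760695] 7.9833
gap 9.866136613433257 9.3667
```

View pics/s2.png

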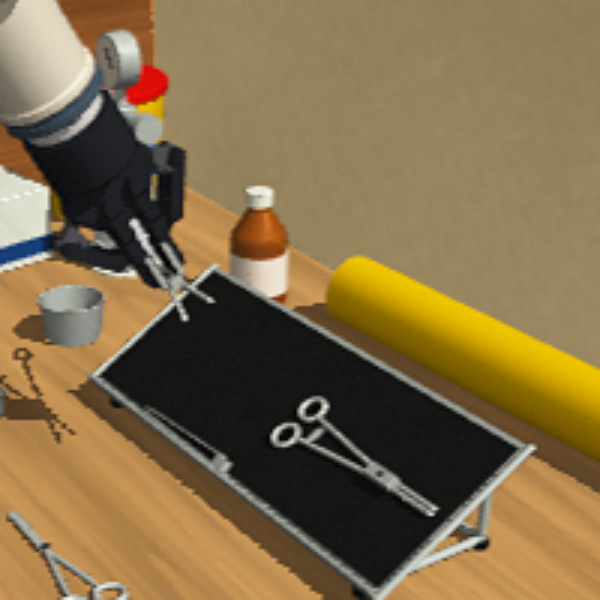

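The forceps is lifted and still open, but the handle direction looks changed. I'll look closer from both cameras before carrying it.

Run:
```python
from plan import *
t=cap('top'); s=load('side'); L=gA+138*n-17*n*0
L=ctrl.current_eef_pos()-17*n; print(L, ctrl.current_wrist_torque(), ctrl.current_contact_force())
out=[]
for c in(s,t):
    u,v=project(c,L)[0]; print(u,v); u,v=int(u),int(v)
    M=np.float32([[6,0,200-6*u],[0,6,270-6*v]]); out.append(cv2.warpAffine(c['image'][...,::-1],M,(400,560),flags=cv2.INTER_CUBIC))
o_=np.hstack(out); cv2.imwrite('pics/s3.png',np.clip(o_*1.5,0,255).astype(np.uint8))
```

```text
[594.0905725   66.03505591 164.62171609] [-0.08929433  0.29557514 -0.04612343] [ 0.17906437 -0.73393726 -0.11118827]
256.28686952223677 153.44458783698306
221.80309602030366 158.71257278836654
```

View pics/s3.png

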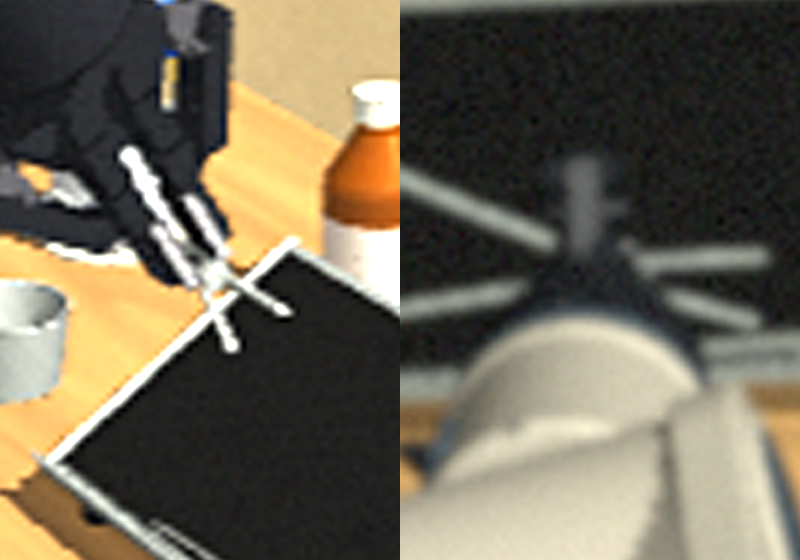

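The top view confirms the arms are open and unchanged. The streaks in the side view are the finger pads. Now I'll carry it to the basin.

```bash
cat >> plan.py <<'E'
def place(center,ang,cf,zfloor):
    d=np.array([np.cos(np.radians(ang)),np.sin(np.radians(ang))]); e=np.array([-d[1],d[0]])
    L=center-cf[0]*d-cf[1]*e; R=rpy(Rdown(d))
    ctrl.reach([*L,zfloor+165],R); ctrl.movel([*L,zfloor+35],speed=120)
    print('gap',ctrl.current_finger_gap(),ctrl.current_contact_force())
    hit=ctrl.movel([*L,zfloor+17],speed=25,guard=3)
    z=ctrl.current_eef_pos(); print(hit,z,'expected z',zfloor+20,ctrl.current_contact_force(),ctrl.current_time_s()); return hit,L,R
E
python3 - <<'E'
from plan import *
place(np.array([386.3,-372.4]),-135,(-31,11),4)
c=cap('side'); cv2.imwrite('pics/s4.png',cv2.resize(c['image'][200:384,160:400,::-1],None,fx=3,fy=3))
E
```

```text
gap 9.995702147212112 [ 0.75573205 -0.31619114 -0.30041458]
True [ 356.56843246 -386.51270804   24.40453435] expected z 24 [-1.34073852  0.72642313  9.18520579] 13.125
```

View pics/s4.png

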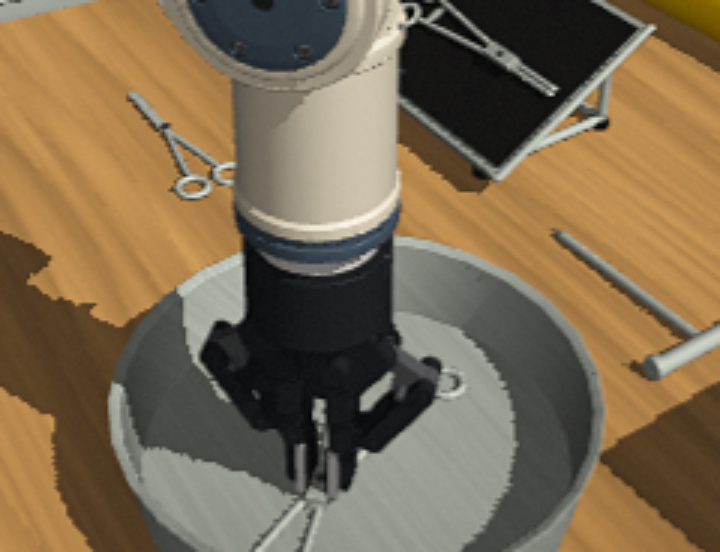

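Contact came at the expected height, with the forceps well inside the basin. I'll release it and pick up the shut one.

Run:
```python
from plan import *
ctrl.release(); p=ctrl.current_eef_pos(); ctrl.movel(p+[0,0,150],speed=180)
ctrl.reach(gB+100*n,rpy(Rg)); t=cap('top')
cv2.imwrite('pics/t5.png',cv2.resize(t['image'][170:350,345:490,::-1],None,fx=3,fy=3,interpolation=cv2.INTER_CUBIC))
print(ctrl.movel(gB+20*n,speed=80,guard=8),ctrl.current_joint_positions())
ctrl.close_gripper(); print('gap',ctrl.current_finger_gap(),ctrl.current_grasp_force(),ctrl.current_contact_force(),ctrl.current_time_s())
ctrl.movel(gB+25*n,speed=40); ctrl.movel(gB+140*n,speed=120); print('gap',ctrl.current_finger_gap(),ctrl.current_time_s())
place(np.array([409,344]),-93.7,(-31.5,0),3)
```

```text
False [-16.84313036  28.48675525 115.64813119  52.89370393  11.91870665
 -69.10819825]
gap 9.704270027224995 58.81919860839844 [-3.98446252  0.17547145  4.77509657] 18.0833
gap 9.791753232394429 19.4667
gap 9.85504046024962 [ 0.13632228 -0.18857937 -0.89708112]
True [406.95481839 312.56697308  23.70617936] expected z 23 [-0.29633026  0.38651924  7.41397838] 23.0667
```

View pics/t5.png

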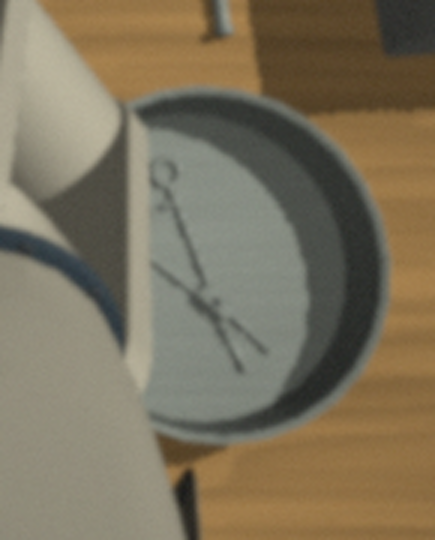

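The open forceps lies flat in the basin, lock about (205,300), still open. Now I'll release the shut one in the tray, withdraw and check everything.

Run:
```python
from plan import *
ctrl.release(); p=ctrl.current_eef_pos(); ctrl.movel(p+[0,0,150],speed=180)
ctrl.move_j([74.061, 20.225, 93.587, 0, 66.188, 0]); ctrl.dwell(.3)
c=cap('top'); cv2.imwrite('pics/t6.png',cv2.resize(c['image'][...,::-1],(800,600),interpolation=cv2.INTER_CUBIC)); print(ctrl.current_time_s())
```

```text
26.5333
```

View pics/t6.png

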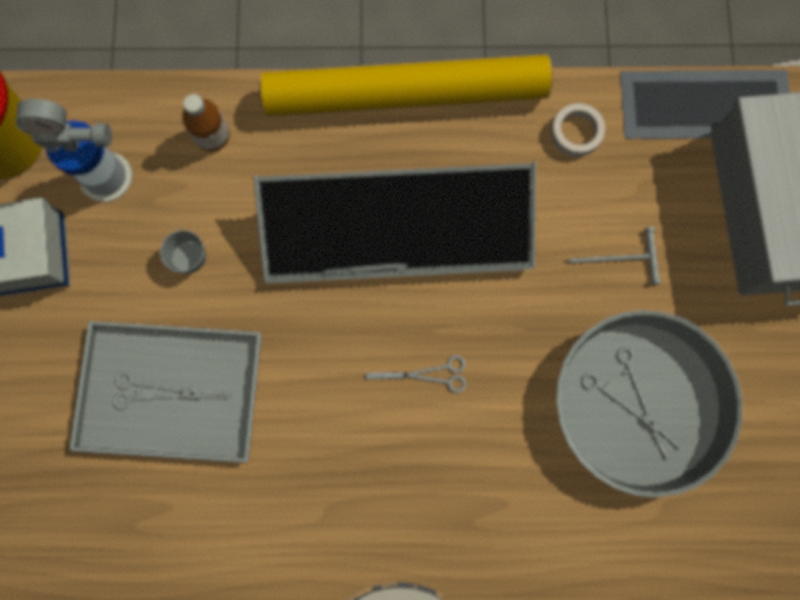

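The shut forceps is in the tray at (185,394) and the open one is in the basin at (645,420). The bystanders look unmoved.

```bash
python3 -c "
from cell import ctrl
print(ctrl.hand_in())"
```

```text
the job is handed in; nothing more can be done
None
```

The job is handed in: the open forceps lies in the wash basin and the shut one in the instrument tray, neither clicked open or shut, with everything else apparently unmoved in the last picture, at about 27 s on the robot's clock.

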